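Lemon from the lazy Susan

ROBOT

A 6-joint arm with a two-finger parallel gripper is mounted at the origin on a cart in front of the work surface, level with it; the furniture and walls round the work are solid. World frame = base frame: x ahead of the robot, y to its left, z up, the work surface at z = 0. Lengths are in mm, angles in degrees, forces in N, time in s.
With the tool pointing down it reaches from about 350 to 850 mm from the base axis. Payload 8.1 kg.
Tool frame: the origin (TCP) lies midway between the tips of the shut fingers; the grasp point (between the pads) lies 19 mm behind it; z points along the fingers, y is the line along which they close (so a half turn about z gives the same grasp; the last joint's range is limited). The gripper opens to 85 mm and grips with 20 to 120 N. Pads are 22 mm wide; open, the fingers measure 114 mm over their backs; the gripper's body (76 mm by 85 mm) begins 54 mm behind the grasp point. The pads swing forward as they close: fully open they stand 13 mm farther back than shut.
Start: joints at [62.716, 7.471, 85.268, -0, 87.261, -4.893], TCP at [228.536, 554.776, 198.392] pointing down, gripper open.
Joint ranges: [-169.43, 169.43], [-51.17, 129.36], [1.28, 143.12], [-76.62, 256.62], [0, 156.53], [-152.29, 152.29]. Speed limits (degrees/s): [136.94, 136.94, 159.86, 180, 180, 180].

INTERFACE

Orientations are given as [roll, pitch, yaw] about the fixed x, y, z axes, in that order (R = Rz(yaw) Ry(pitch) Rx(roll)).
In Python, from bench import r gives the robot as it stands. The module is installed in compiled form; this text tells all that it offers.
- The arm moves only by the tool jog_arm, never from a script. Its argument "rows" is a list of rows, each a list of 2 entries, a list of its own where there are three numbers: the shift along the tool's x, y, z in mm, then the turn, a rotation vector about the tool's x, y, z in rad. A call has 1 to 10 rows; each row is the pose to reach, as a shift and turn from the pose commanded when the call began, along the tool's axes at that moment; what a row does not reach only later rows make up. A row lasts 1/10 s, in which the tool goes at most 50 mm and 8.59 degrees, less where a joint would pass 70% of its speed; a pose out of reach is approached as far as the arm can. A call with a gripper value outside its range is refused whole. "grip" is the finger opening in mm, from 0 to 85.4, set as the call begins (left out, the last holds). The fingers move at their own pace and stop on an object; "force" is the grip in N (left out, the last holds). Time passes only in rows, so rows that repeat a pose let the fingers close. It gives the time, the measured TCP pose, the force, the opening and the grip force at its end, in the units of the state.
- r.sense(): the state, without advancing time (a new reading comes with each control period).
- r.snapshot(name): name is "side" or "top" or "wrist"; returns (picture, depth): 384x512x3 uint8, blue, green, red; 384x512 float32, mm along the optical axis (not along the pixel's ray), 0 where there is no reading.
- r.camera_params(name): a dict with "fx", "fy", "cx", "cy" (pixels), "pose" (4x4, takes a point from camera to world coordinates); the wrist camera has in their place "tool_from_camera" (4x4, takes a point from camera to tool coordinates, whose origin is the TCP and whose axes are the flange's). Camera axes: x right, y down, z forward; pixel columns grow to the right and rows downward; lengths in mm; the calibration is good to about 2 mm. A picture is of the moment at which its call begins: read the wrist's pose just before it. camera_params takes no time and is no camera call.
- r.hand_in(): hands the job in; it is judged then, once.
The state is a dict: "time": time; "joint_pos": joint angles; "qd": joint speeds; "joint_efforts": joint torques, N m; "tool_pos": TCP position; "tcp_rot": TCP orientation; "ft_force": force on the tool from outside, world axes, zero at the start; "wrist_torque": the same for the moment, N m; "finger_gap": finger opening in mm; "grip_force": force on a finger pad.
Only numpy, scipy, OpenCV 4.12 (cv2) and the standard library are available. Lean on these libraries where they do the work, as an engineer would, in place of code of your own. Each camera call takes 0.05 s, during which the arm holds its last target. There are 200 camera calls.

TASK

Turn the lazy Susan until the compartment with the lemon in it clicks to a stop at the front, over the tongue of the foot. Then lift the lemon out and lay it down gently on a free spot of the chopping board, touching neither the onion nor the mug. Leave the lazy Susan clicked in with the emptied compartment at the front, the other three things in their compartments with the jar upright, and everything else standing where it is.

Things in the scene. Friction and masses are not known exactly. Their poses are not given: they have to be found in the camera images.
- lemon: Yellow lemon, 78 mm long (its own x axis), 55 mm wide, 56 mm high. It lies in one compartment of the lazy Susan: left, right or back, never the front one at the start. Origin: underside of the lemon as it first lies; x runs along its length.
- lemon_mid (a point): Middle of the lemon.
- foot: Fixed round wooden foot of the lazy Susan, 190 mm across, 29 mm high. Origin on the worktop on the turning axis, z up. Its -x is the front, where a flat tongue 26 mm wide, 12 mm high, with a brass stud reaches out to 187 mm from the axis. On it turns the round tray (see hub).
- turntable (a joint): Turn of the tray, rad, positive counter-clockwise from above, 0 at the start, range -3.5 to 3.5. Click stops (a light pull, under 4 N at a peg) every quarter turn: 0, +-1.571, +-3.142. There one compartment is straight over the tongue and pegs stand 45 degrees either side of it.
- hub (a point): On the turning axis at the tray's floor, 42 mm above the worktop; axes turn with the tray, equal to the foot's at joint 0. Tray: wooden, outer radius 165 mm; rim and two crossed dividers, 5 mm thick, rise 45 mm above the floor and make four quarter-circle compartments; hub radius 16 mm. The divider arms lie at 45, 135, 225, 315 degrees about this point, each with a peg at its end.
- peg (a point): Top of one of four upright round wooden pegs for turning the tray (the one at 45 degrees in the tray's axes; the others every 90 degrees). Each stands 148 mm from the axis, 18 mm in diameter, top 137 mm above the worktop, 50 mm of it free above rim and dividers.
- front_bin (a point): Fixed point on the foot: middle of the compartment place at the front, at floor height, 94 mm from the axis.
- board: Fixed wooden chopping board, 240 (own x) x 340 (own y) x 21 mm high. Origin: centre of its underside.
- garlic: Garlic bulb, 60 mm wide, 58 mm high, in a compartment of its own. Origin: underside.
- honey_jar: Glass jar with a dark lid, 64 mm diameter, 99 mm high, in a compartment of its own. Origin: underside.
- tin: Low food tin, 75 mm diameter, 58 mm high, in the front compartment at the start. Origin: underside.
- onion: Red onion, 78 mm diameter, 84 mm high, standing on the board. Origin: underside.
- mug: White mug, 78 mm across, 97 mm high, standing on the board. Origin: centre of the underside of cup and handle together: the cup's axis lies 16 mm to +y, the handle ends 55 mm to -y.
- pepper_mill: Wooden pepper mill, 58 mm diameter, 170 mm high, standing near the front edge between lazy Susan and board. Origin: underside.
- oil_bottle: Dark green bottle, 61 mm diameter, 268 mm high, standing behind, between lazy Susan and board. Origin: underside.

How it is judged (in metres and radians):
On the way, in this order (a step that is already met when the one before it is completed fails the run):
1. the lemon's compartment is clicked in at the front with the lemon still lying in it (horizontal distance between lemon_mid and front_bin below 0.06 m and (angle between the x axis of hub and the x axis of foot, either way round below 0.12 rad or angle between the x axis of hub and the y axis of foot, either way round below 0.12 rad) and height (world z) of lemon_mid below 0.1 m and velocity of joint turntable between -0.15 and 0.15 rad/s), for 0.2 s.
2. the lemon is lifted clear above the rim, the lazy Susan staying in its stop (height (world z) of lemon_mid above 0.125 m and (angle between the x axis of hub and the x axis of foot, either way round below 0.12 rad or angle between the x axis of hub and the y axis of foot, either way round below 0.12 rad)), for 0.1 s.
At the end, for the whole second after the job is handed in: The lemon lies still on the board, its middle 5 mm or more inside the edges, touching neither onion nor mug; the tray is within 0.12 rad of a click stop, its front compartment empty (nothing within 70 mm of its middle), garlic, upright jar and tin still in the others (x of lemon_mid in the frame of board between -0.115 and 0.115 m and y of lemon_mid in the frame of board between -0.165 and 0.165 m and z of lemon_mid in the frame of board between 0.035 and 0.068 m and linear speed of lemon below 0.03 m/s and contact force between lemon and onion below 0.1 N and contact force between lemon and mug below 0.1 N and (angle between the x axis of hub and the x axis of foot, either way round below 0.12 rad or angle between the x axis of hub and the y axis of foot, either way round below 0.12 rad) and horizontal distance between each of garlic, honey_jar, tin and foot below 0.15 m and horizontal distance between each of garlic, honey_jar, tin and front_bin above 0.07 m and height (world z) of garlic between 0.03 and 0.12 m and height (world z) of honey_jar between 0.03 and 0.12 m and height (world z) of tin between 0.03 and 0.12 m and angle between honey_jar's own z axis and vertical below 0.4 rad).
It fails at once if the pepper mill is pushed more than 20 mm or tipped (distance of pepper_mill from where it was at the start of the episode above 0.02 m or angle between pepper_mill's own z axis and vertical above 0.35 rad).
It fails at once if the oil bottle is pushed more than 20 mm or tipped (distance of oil_bottle from where it was at the start of the episode above 0.02 m or angle between oil_bottle's own z axis and vertical above 0.35 rad).
It fails at once if the onion is pushed more than 20 mm or tipped (distance of onion from where it was at the start of the episode above 0.02 m or angle between onion's own z axis and vertical above 0.35 rad).
It fails at once if the mug is pushed more than 20 mm or tipped (distance of mug from where it was at the start of the episode above 0.02 m or angle between mug's own z axis and vertical above 0.35 rad).
It fails at once if the lemon is dropped or flung: faster than 0.6 m/s while the fingers do not hold it (linear speed of lemon above 0.6 m/s and contact force between lemon and the fingers below 0.05 N).
It also fails if it takes over 70 s, if anything falls off the work surface, if the arm or the gripper's body presses on something with over 40 N, if the wrist force passes 120 N, or if a joint passes its speed limit or range.

## Working session

There is one attempt and no reset: what is moved stays moved. The work goes in short steps, Python scripts to look and compute and a tool call to move; the robot and the scene stay as the last step left them, time stands still between calls to the robot, and variables do not carry over. Pictures are saved under pics/ and viewed, at most 13 in all, crops included, and the job is handed in when it is done.

Besides the shell and the picture viewer there is one more tool, called after "Request:" as a command line: name --argument value ..., lists and objects as JSON in quotes. jog_arm: Moves the arm, as the interface text tells. Its arguments: {"type":"object","properties":{"rows":{"type":"array"},"grip":{"type":"number"},"force":{"type":"number"}},"required":["rows"]}

```bash
mkdir -p pics; cat > h.py <<'E'
import numpy as np, cv2
from bench import r
def snap(n):
    s=r.sense(); im,d=r.snapshot(n); p=r.camera_params(n)
    if n=='wrist':
        from scipy.spatial.transform import Rotation as R
        T=np.eye(4); T[:3,:3]=R.from_euler('xyz',s['tcp_rot'],degrees=True).as_matrix(); T[:3,3]=s['tool_pos']
        P=T@np.array(p['tool_from_camera'])
    else: P=np.array(p['pose'])
    h,w=d.shape; u,v=np.meshgrid(np.arange(w),np.arange(h))
    X=np.stack([(u-p['cx'])/p['fx']*d,(v-p['cy'])/p['fy']*d,d],-1)@P[:3,:3].T+P[:3,3]
    X[d==0]=np.nan
    return im,d,X,P,p
E
python3 - <<'E'
from h import *
for n in('top','side'):
    im,d,X,P,p=snap(n); cv2.imwrite(f'pics/{n}.png',im); np.save(n+'X.npy',X);print(n,P.round(2).tolist(),p['fx'],np.isnan(X).mean())
print(r.sense())
E
```

```text
top [[0.11, -0.96, 0.24, 326.06], [-0.99, -0.11, 0.03, 83.72], [-0.0, -0.24, -0.97, 1317.9], [0.0, 0.0, 0.0, 1.0]] 432.09944946400094 0.0038350423177083335
side [[0.78, -0.54, 0.31, 250.46], [-0.62, -0.69, 0.36, -308.35], [0.01, -0.47, -0.88, 1068.54], [0.0, 0.0, 0.0, 1.0]] 379.4428676239669 0.004038492838541667
{'time': 0.1, 'joint_pos': array([ 6.27162782e+01,  7.51343008e+00,  8.53212357e+01,  1.90626108e-04,
        8.72593131e+01, -4.89276599e+00]), 'qd': array([-0.00486705, -0.14823222, -0.15017357, -0.02897268,  0.05279182,
       -0.11565984]), 'joint_efforts': array([ 1.86672929e-03, -5.70957863e+01, -5.01938510e+01, -2.18612136e-04,
        8.34134786e-03,  3.10265273e-05]), 'tool_pos': array([228.28963753, 554.3080058 , 197.43902168]), 'tcp_rot': array([-1.79906380e+02, -8.20526145e-03,  1.57609028e+02]), 'ft_force': array([-0.42111071, -0.11184778, -0.05321626]), 'wrist_torque': array([0.0483564 , 0.04276279, 0.0008734 ]), 'grip_force': 0.0, 'finger_gap': 85.41174032906879}
```

View pics/top.png

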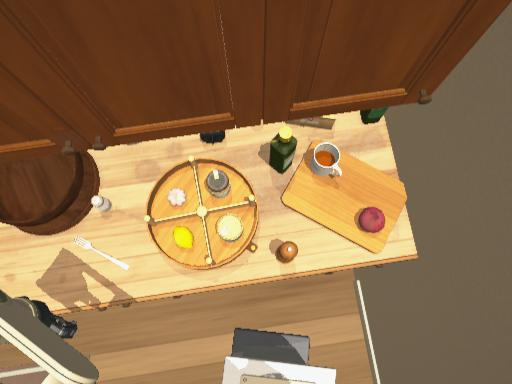

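View pics/side.png

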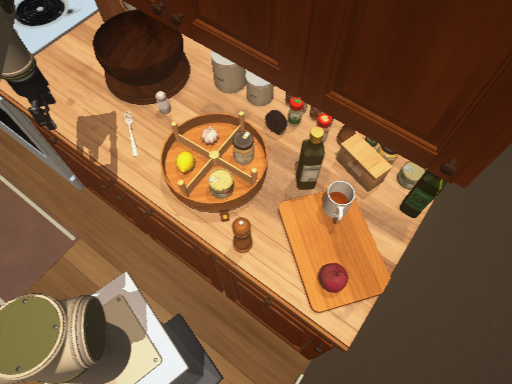

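The top view shows the lemon at (183,237), tin at the front (230,228), tongue stud (253,248), garlic (177,197), jar (218,182), mill (288,251), bottle (284,150), mug (326,158), onion (372,219). The lemon needs a +90° turn. Next I'll measure them.

```bash
cat > m.py <<'E'
from h import *
X=np.load('topX.npy'); im=cv2.imread('pics/top.png')
def med(m): 
    q=X[m]; q=q[~np.isnan(q[:,0])]; return q
hsv=cv2.cvtColor(im,cv2.COLOR_BGR2HSV)
v,u=np.mgrid[:384,:512]
def near(a,b,R): return (u-a)**2+(v-b)**2<R*R
# pegs: points z 125..145 near the tray
m=(X[...,2]>115)&(X[...,2]<150)&near(202,212,65)
n,l,st,c=cv2.connectedComponentsWithStats(m.astype(np.uint8))
for i in range(1,n):
    q=X[l==i]; print('high',st[i,4],c[i].round(1),np.nanmedian(q,0).round(1))
# rim: z 80..95, circle fit
m=(X[...,2]>80)&(X[...,2]<93)&near(202,212,65)
q=X[m]; 
from scipy.optimize import least_squares
c0=np.nanmean(q,0)[:2]; s=np.linalg.norm(q[:,:2]-c0,axis=1); q=q[s>140]
f=least_squares(lambda p:np.hypot(q[:,0]-p[0],q[:,1]-p[1])-p[2],[*c0,162],loss='soft_l1'); print('rim',f.x,len(q))
for nm,(a,b,R) in dict(lemon=(183,237,14),garlic=(177,197,14),jar=(218,182,16),tin=(230,228,17),mill=(288,251,14),bottle=(284,150,25),onion=(372,219,17),mug=(326,158,22),stud=(253,248,5)).items():
    q=X[near(a,b,R)]; zt=np.nanpercentile(q[:,2],98); t=q[q[:,2]>zt-15]; print(nm,zt.round(),((np.nanmax(t,0)+np.nanmin(t,0))/2).round(1),(np.nanmax(t,0)-np.nanmin(t,0)).round())
ml=(hsv[...,0]>22)&(hsv[...,0]<34)&(hsv[...,1]>200)&near(183,237,16)
print('lemon mask',ml.sum(),cv2.minAreaRect(X[ml][:,:2].astype(np.float32)),X[ml].mean(0))
mb=(X[...,2]>15)&(X[...,2]<27)&(u>275)&(u<412)&(v>130)&(v<255)
n,l,st,c=cv2.connectedComponentsWithStats(mb.astype(np.uint8)); i=1+st[1:,4].argmax()
rc=cv2.minAreaRect(X[l==i][:,:2].astype(np.float32)); print('board',rc,cv2.boxPoints(rc).round().tolist())
E
python3 m.py
```

```text
high 43 [191.  159.4] [683.4 316.5 136.1]
high 431 [217.2 181.5] [625.4 232.3 140. ]
high 40 [251.3 198.5] [587.7 131.5 135.6]
high 45 [147.6 219. ] [497.9 410.7 135.7]
high 38 [208.9 260.8] [403.1 225.8 135.4]
rim [544.08237348 272.15473115 161.18880724] 687
lemon 99.0 [466.  318.1  93.1] [54. 54. 19.]
garlic 92.0 [581.4 353.8  90.6] [47. 48. 26.]
jar 145.0 [627.3 233.3 138.9] [64. 63. 18.]
tin 102.0 [507.3 185.   96.6] [75. 73. 19.]
mill 166.0 [455.7  15.2 162. ] [41. 40. 23.]
bottle 270.0 [742.4  59.4 264.1] [37. 35. 18.]
onion 93.0 [ 581.3 -222.9   92.4] [56. 60. 29.]
mug 118.0 [742.1 -73.6 113.6] [82. 84. 21.]
stud 18.0 [463.5 113.9  11.2] [24. 25. 15.]
lemon mask 318 ((465.6136169433594, 318.8549499511719), (72.19600677490234, 38.9294548034668), 39.124107360839844) [nan nan nan]
board ((712.4780883789062, -194.1990509033203), (375.7385559082031, 374.68017578125), 67.11959838867188) [[467.0, -294.0], [812.0, -440.0], [958.0, -94.0], [613.0, 52.0]]
```

```bash
cat >> h.py <<'E'
from scipy.spatial.transform import Rotation as R
C=np.array([543.,271.])
def rows(targets):
    "targets: (x,y,z,yaw) tool-down -> rows relative to now"
    s=r.sense(); R0=R.from_euler('xyz',s['tcp_rot'],degrees=True); p=s['tool_pos']
    Rc=R.from_euler('xyz',[180,0,s['tcp_rot'][2]],degrees=True)
    for x,y,z,w in targets:
        d=Rc.inv().apply(np.array([x,y,z])-p); t=(Rc.inv()*R.from_euler('xyz',[180,0,w],degrees=True)).as_rotvec()
        print([d.round(0).tolist(),t.round(3).tolist()])
E
python3 -c "
from h import *
rows([(498,411,180,107.9)])"
```

```text
[[-304.0, -30.0, 17.0], [-0.0, -0.0, 0.868]]
```

Request:
jog_arm --rows '[[[-20, -2, 1], [0, 0, 0.08]], [[-55, -5, 3], [0, 0, 0.16]], [[-95, -9, 5], [0, 0, 0.27]], [[-135, -13, 8], [0, 0, 0.38]], [[-175, -17, 10], [0, 0, 0.5]], [[-215, -21, 12], [0, 0, 0.62]], [[-250, -25, 14], [0, 0, 0.72]], [[-280, -28, 16], [0, 0, 0.8]], [[-297, -29, 17], [0, 0, 0.85]], [[-304, -30, 17], [0, 0, 0.868]]]' --grip 55

```text
time: 1.1
tool_pos: [499.1, 410.2, 180.6]
tcp_rot: [-179.9, 0.0, 107.7]
ft_force: [-0.3, 0.2, -0.4]
finger_gap: 54.9
grip_force: 0.0
```

```bash
python3 - <<'E'
from h import *
im,d,X,P,p=snap('wrist'); cv2.imwrite('pics/w1.png',im)
m=(X[...,2]>126)&(X[...,2]<145)
n,l,st,c=cv2.connectedComponentsWithStats(m.astype(np.uint8))
for i in range(1,n):
    if st[i,4]>60: print(st[i,4],c[i].round(),np.nanmean(X[l==i],0).round(1))
s=r.sense();print(s['tool_pos'],s['tcp_rot'],s['time'])
rows([(498,411,103,107.9)])
E
```

```text
357 [260. 198.] [499.6 416.1 135.7]
[499.09570628 410.30434684 180.83476118] [-1.79954566e+02  2.19386972e-02  1.07736744e+02] 1.15
[[1.0, -1.0, 78.0], [-0.0, 0.0, -0.003]]
```

View pics/w1.png

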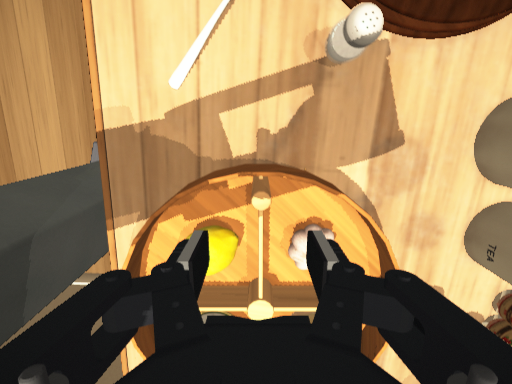

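The wrist view shows the peg at (260,198), midway between the fingers, with the lemon on the left (220,250). I'll descend and close on the peg.

Request:
jog_arm --rows '[[[0, 0, 15], [0, 0, 0]], [[0, -1, 35], [0, 0, 0]], [[0, -1, 55], [0, 0, 0]], [[1, -1, 70], [0, 0, 0]], [[2, -1, 77], [0, 0, 0]], [[2, -1, 77], [0, 0, 0]]]'

```text
time: 1.75
tool_pos: [495.1, 413.0, 102.8]
tcp_rot: [-179.9, 0.0, 108.0]
ft_force: [1.1, -0.9, -0.4]
finger_gap: 55.1
grip_force: 0.0
```

Request:
jog_arm --rows '[[[0, 0, 0], [0, 0, 0]], [[0, 0, 0], [0, 0, 0]], [[0, 0, 0], [0, 0, 0]], [[0, 0, 0], [0, 0, 0]], [[0, 0, 0], [0, 0, 0]], [[0, 0, 0], [0, 0, 0]]]' --grip 14 --force 20

```text
time: 2.35
tool_pos: [496.7, 412.8, 104.6]
tcp_rot: [180.0, -0.0, 107.9]
ft_force: [-0.4, 0.8, -0.3]
finger_gap: 14.0
grip_force: 0.0
```

```bash
python3 - <<'E'
from h import *
s=r.sense();print(s['tool_pos'],s['tcp_rot'],s['time'])
p=s['tool_pos'];v=p[:2]-C; print(np.hypot(*v),np.degrees(np.arctan2(v[1],v[0])))
th=np.arange(3,31,3)
def pts(a): 
    a=np.radians(a);c,q=np.cos(a),np.sin(a);return C+np.array([c*v[0]-q*v[1],q*v[0]+c*v[1]])
rows([(*pts(t),p[2],s['tcp_rot'][2]+t) for t in th])
E
```

```text
[496.74605327 412.81939455 104.56048283] [ 1.79986990e+02 -2.81640931e-03  1.07869754e+02] 2.35
149.17160674201392 108.06357294289184
[[-0.0, -8.0, -0.0], [0.0, 0.0, -0.052]]
[[-1.0, -16.0, -0.0], [0.0, 0.0, -0.105]]
[[-2.0, -23.0, -0.0], [0.0, 0.0, -0.157]]
[[-3.0, -31.0, -0.0], [0.0, 0.0, -0.209]]
[[-5.0, -39.0, -0.0], [0.0, 0.0, -0.262]]
[[-7.0, -46.0, -0.0], [0.0, 0.0, -0.314]]
[[-10.0, -53.0, -0.0], [0.0, 0.0, -0.367]]
[[-13.0, -61.0, -0.0], [0.0, 0.0, -0.419]]
[[-16.0, -68.0, -0.0], [-0.0, 0.0, -0.471]]
[[-20.0, -75.0, -0.0], [0.0, 0.0, -0.524]]
```

```bash
python3 - <<'E'
from h import *
im,d,X,P,p=snap('wrist'); a=im[100:384,130:400]; 
im2,d2,X2,_,_=snap('top'); b=im2[150:290,110:290]
a=cv2.resize(a,(380,400)); b=cv2.resize(b,(400,400)); cv2.imwrite('pics/w2.png',np.hstack([a,b]))
print(r.sense()['finger_gap'],r.sense()['grip_force'])
E
```

```text
13.942096938224608 0.2886526845395565
```

View pics/w2.png

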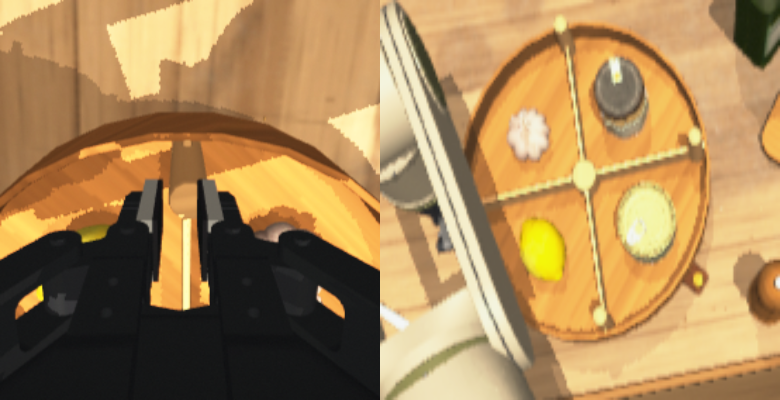

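```bash
python3 - <<'E'
from h import *
im,d,X,P,p=snap('wrist'); s=r.sense()
print(np.array(p['tool_from_camera']).round(2).tolist())
T0=R.from_euler('xyz',s['tcp_rot'],degrees=True)
for u in range(228,296,6): print(u,[ (T0.inv().apply(X[v,u]-s['tool_pos'])).round(0).astype(int).tolist() for v in range(215,300,12)])
E
```

```text
[[0.0, -0.96, -0.27, 69.14], [1.0, 0.0, 0.0, -0.17], [-0.0, -0.27, 0.96, -175.5], [0.0, 0.0, 0.0, 1.0]]
228 [[-16, -28, 62], [-28, -28, 62], [8, -16, -44], [13, -13, -66], [14, -12, -78], [14, -11, -87], [18, -10, -100], [19, -9, -108]]
234 [[-16, -22, 62], [13, -13, -38], [13, -12, -53], [13, -11, -66], [13, -10, -78], [13, -9, -86], [10, -9, -89], [-1, -10, -81]]
240 [[-17, -16, 63], [13, -10, -38], [13, -9, -53], [13, -8, -67], [10, -8, -72], [3, -8, -71], [-3, -8, -69], [-9, -8, -71]]
246 [[-16, -11, 62], [-29, -11, 63], [-42, -11, 64], [-54, -11, 63], [-67, -11, 63], [-80, -12, 63], [-94, -12, 62], [-108, -12, 63]]
252 [[5, -4, 4], [5, -4, -20], [2, -3, -31], [-54, -5, 63], [-67, -6, 63], [-80, -6, 63], [-94, -6, 63], [-108, -6, 63]]
258 [[8, 0, -7], [8, 0, -27], [3, 0, -32], [-5, 0, -32], [-67, 0, 63], [-80, 0, 62], [-94, 0, 64], [-109, 0, 64]]
264 [[9, 4, -9], [9, 4, -30], [3, 4, -32], [-5, 4, -33], [-41, 5, 17], [-52, 5, 17], [-63, 5, 17], [-75, 5, 18]]
270 [[8, 8, -6], [12, 7, -35], [5, 7, -36], [-1, 7, -39], [-8, 7, -40], [-80, 12, 63], [-94, 13, 64], [-108, 13, 62]]
276 [[-17, 17, 63], [13, 10, -38], [13, 9, -54], [12, 8, -65], [9, 8, -70], [3, 8, -70], [-3, 8, -70], [-9, 8, -70]]
282 [[-17, 23, 63], [13, 13, -39], [13, 12, -53], [12, 11, -65], [14, 10, -79], [14, 9, -87], [14, 8, -95], [10, 8, -96]]
288 [[-17, 29, 63], [-29, 29, 63], [8, 16, -44], [9, 14, -58], [14, 12, -79], [13, 11, -86], [19, 9, -102], [19, 9, -108]]
294 [[-16, 34, 62], [-28, 34, 62], [9, 19, -45], [8, 17, -58], [14, 14, -79], [14, 13, -87], [18, 11, -101], [18, 11, -107]]
```

Peg is actually between the pads (tool x≈1, y≈1); the fingers just need closing further.

Request:
jog_arm --rows '[[[0, 0, 0], [0, 0, 0]], [[0, 0, 0], [0, 0, 0]], [[0, 0, 0], [0, 0, 0]], [[0, 0, 0], [0, 0, 0]]]' --grip 4 --force 20

```text
time: 2.9
tool_pos: [496.6, 412.9, 104.4]
tcp_rot: [180.0, -0.0, 107.9]
ft_force: [0.2, -0.2, -0.0]
finger_gap: 4.0
grip_force: 0.2
```

```bash
python3 - <<'E'
from h import *
im,d,X,P,p=snap('wrist'); a=cv2.resize(im[180:330,190:330],None,fx=4,fy=4,interpolation=cv2.INTER_NEAREST); cv2.imwrite('pics/w3.png',a)
s=r.sense(); print(s['finger_gap'],s['grip_force'])
T0=R.from_euler('xyz',s['tcp_rot'],degrees=True)
for u in range(240,285,5): print(u,[ (T0.inv().apply(X[v,u]-s['tool_pos'])).round(0).astype(int).tolist() for v in range(200,280,10)])
E
```

```text
3.7677225608977163 0.178970480337739
240 [[-2, -16, 63], [-11, -16, 62], [-21, -16, 62], [-32, -17, 63], [12, -9, -54], [13, -8, -65], [14, -7, -76], [13, -7, -83]]
245 [[-2, -12, 62], [-12, -12, 64], [-22, -12, 64], [13, -7, -43], [12, -6, -54], [13, -6, -65], [14, -5, -76], [14, -5, -84]]
250 [[-1, -7, 61], [-11, -7, 62], [-22, -7, 63], [13, -4, -43], [12, -4, -54], [13, -3, -65], [10, -3, -70], [5, -3, -70]]
255 [[8, -2, 31], [7, -2, 7], [8, -2, -14], [7, -2, -29], [3, -2, -33], [-4, -2, -33], [-64, -2, 63], [-74, -2, 62]]
260 [[11, 2, 18], [9, 2, 1], [9, 1, -18], [8, 1, -31], [3, 1, -33], [-4, 1, -32], [-39, 2, 18], [-47, 2, 17]]
265 [[12, 6, 17], [9, 5, 1], [9, 5, -18], [13, 4, -42], [12, 4, -54], [13, 3, -65], [11, 3, -70], [6, 3, -71]]
270 [[7, 10, 34], [7, 9, 7], [8, 8, -15], [13, 7, -42], [13, 6, -54], [12, 6, -64], [14, 5, -76], [14, 5, -83]]
275 [[-2, 16, 63], [-11, 16, 62], [4, 12, -4], [6, 10, -27], [13, 8, -54], [13, 8, -65], [14, 7, -76], [14, 7, -83]]
280 [[-2, 21, 63], [-11, 21, 62], [-21, 21, 63], [-31, 21, 62], [9, 12, -46], [8, 11, -56], [15, 9, -79], [14, 9, -83]]
```

View pics/w3.png

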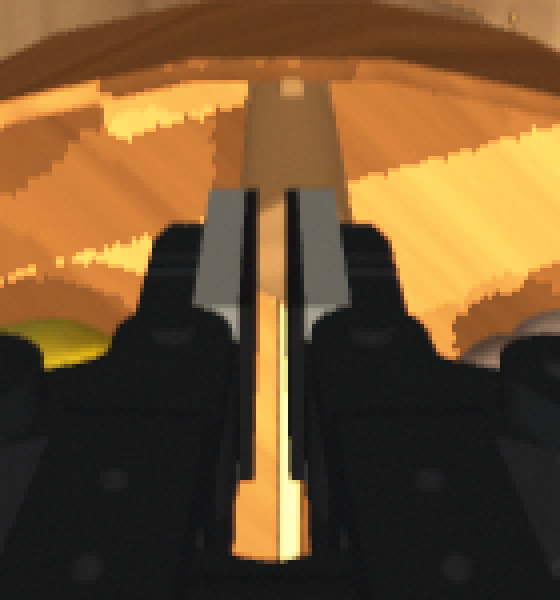

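The image shows the fingertips at about tool z=-38, i.e. they stop just above the peg top, so the fingers are really shorter than the stated TCP suggests. I'll open, go lower, and check.

Request:
jog_arm --rows '[[[0, 0, -2], [0, 0, 0]], [[0, 0, -2], [0, 0, 0]], [[0, 0, -2], [0, 0, 0]], [[0, 1, -2], [0, 0, 0]], [[0, 1, 0], [0, 0, 0]], [[0, 1, 7], [0, 0, 0]], [[0, 1, 14], [0, 0, 0]], [[0, 1, 20], [0, 0, 0]], [[0, 1, 25], [0, 0, 0]], [[0, 1, 25], [0, 0, 0]]]' --grip 45

```text
time: 3.95
tool_pos: [496.8, 412.6, 77.9]
tcp_rot: [-179.9, 0.0, 107.9]
ft_force: [0.2, 0.8, -0.1]
finger_gap: 44.8
grip_force: 0.0
```

```bash
cat > tip.py <<'E'
from h import *
im,d,X,P,p=snap('wrist'); s=r.sense()
T0=R.from_euler('xyz',s['tcp_rot'],degrees=True)
Y=T0.inv().apply((X-s['tool_pos']).reshape(-1,3)).reshape(X.shape)
print(s['tool_pos'].round(1),s['ft_force'].round(1),s['finger_gap'])
for u in range(196,330,6):
    c=Y[:,u]; k=[v for v in range(384) if d[v,u]>0 and d[v,u]<160 and abs(c[v,0])<30]
    if k: print(u,k[0],c[k[0]].round(0))
E
python3 tip.py
```

```text
[497.2 412.8  78.6] [-0.6 -0.3  0.3] 44.91975240826904
196 237 [  9. -33. -42.]
202 232 [ 12. -30. -43.]
208 228 [ 12. -27. -38.]
214 228 [ 12. -24. -38.]
220 315 [  11.  -12. -105.]
226 315 [  12.  -10. -105.]
232 315 [  11.   -8. -105.]
238 316 [  11.   -6. -105.]
244 317 [  11.   -5. -106.]
250 234 [  4.  -5. -27.]
256 227 [  8.  -1. -26.]
262 225 [  9.   2. -26.]
268 226 [  9.   6. -27.]
274 229 [  8.   9. -28.]
280 248 [  3.  12. -44.]
286 315 [  11.    8. -105.]
292 315 [  12.   10. -106.]
298 229 [ 11.  22. -36.]
304 228 [ 12.  25. -38.]
310 228 [ 12.  28. -38.]
316 237 [  9.  31. -41.]
322 238 [  9.  34. -43.]
328 243 [  8.  36. -48.]
```

Request:
jog_arm --rows '[[[0, 2, 7], [0, 0, 0]], [[0, 2, 14], [0, 0, 0]], [[0, 2, 14], [0, 0, 0]]]'

```text
time: 4.3
tool_pos: [498.7, 413.2, 63.7]
tcp_rot: [-179.9, 0.0, 107.9]
ft_force: [-0.2, 0.4, -0.2]
finger_gap: 45.0
grip_force: 0.0
```

Request:
jog_arm --rows '[[[0, 0, 0], [0, 0, 0]], [[0, 0, 0], [0, 0, 0]], [[0, 0, 0], [0, 0, 0]], [[0, 0, 0], [0, 0, 0]], [[0, 0, 0], [0, 0, 0]], [[0, 0, 0], [0, 0, 0]], [[0, 0, 0], [0, 0, 0]]]' --grip 8 --force 20

```text
time: 5.0
tool_pos: [499.6, 413.8, 65.6]
tcp_rot: [180.0, -0.0, 107.9]
ft_force: [0.4, 0.1, 1.3]
finger_gap: 17.6
grip_force: 21.5
```

```bash
cat > arc.py <<'E'
from h import *
import sys
s=r.sense();p=s['tool_pos'];v=p[:2]-C; a0=np.degrees(np.arctan2(v[1],v[0])); print(p,np.hypot(*v),a0,s['tcp_rot'][2])
print(s['ft_force'].round(1),s['grip_force'],s['finger_gap'])
rad=148
def pt(t): t=np.radians(a0+t); return C+rad*np.array([np.cos(t),np.sin(t)])
rows([(*pt(t),p[2],s['tcp_rot'][2]+t) for t in map(float,sys.argv[1:])])
E
python3 arc.py 2 5 8 11 14 17 20 23 26 29
```

```text
[499.58387733 413.84851828  65.59264194] 149.3005655814868 106.90566367408745 107.87713941276887
[0.4 0.1 1.3] 21.510149538517 17.555156999056788
[[-1.0, -5.0, -0.0], [-0.0, 0.0, -0.035]]
[[-2.0, -13.0, -0.0], [0.0, 0.0, -0.087]]
[[-2.0, -21.0, -0.0], [0.0, 0.0, -0.14]]
[[-4.0, -28.0, -0.0], [0.0, 0.0, -0.192]]
[[-5.0, -36.0, -0.0], [0.0, 0.0, -0.244]]
[[-7.0, -43.0, -0.0], [0.0, 0.0, -0.297]]
[[-9.0, -51.0, -0.0], [0.0, 0.0, -0.349]]
[[-12.0, -58.0, -0.0], [0.0, 0.0, -0.401]]
[[-15.0, -65.0, -0.0], [0.0, 0.0, -0.454]]
[[-19.0, -72.0, -0.0], [0.0, 0.0, -0.506]]
```

Gripped (17.6 mm, 21 N). Turning along the arc.

Request:
jog_arm --rows '[[[0, -5, 0], [0, 0, -0.035]], [[-1, -13, 0], [0, 0, -0.087]], [[-2, -21, 0], [0, 0, -0.14]], [[-3, -28, 0], [0, 0, -0.192]], [[-5, -36, 0], [0, 0, -0.244]], [[-7, -43, 0], [0, 0, -0.297]], [[-9, -51, 0], [0, 0, -0.349]], [[-12, -58, 0], [0, 0, -0.401]], [[-15, -65, 0], [0, 0, -0.454]], [[-19, -72, 0], [0, 0, -0.506]]]'

```text
time: 6.0
tool_pos: [437.0, 373.8, 65.6]
tcp_rot: [179.9, 0.0, 137.0]
ft_force: [0.9, 1.4, -1.4]
finger_gap: 17.1
grip_force: 21.6
```

```bash
python3 arc.py 3 6 9 12 15 18 21 24 27 30
```

```text
[437.00343647 373.83435506  65.61596227] 147.6826870724006 135.86753127712097 136.9869243463718
[ 0.9  1.4 -1.4] 21.556366682052612 17.08077879098193
[[0.0, -8.0, -0.0], [-0.0, 0.0, -0.052]]
[[-0.0, -15.0, -0.0], [-0.0, 0.0, -0.105]]
[[-1.0, -23.0, -0.0], [0.0, 0.0, -0.157]]
[[-2.0, -31.0, -0.0], [0.0, 0.0, -0.209]]
[[-4.0, -38.0, -0.0], [-0.0, 0.0, -0.262]]
[[-6.0, -46.0, -0.0], [0.0, 0.0, -0.314]]
[[-8.0, -53.0, -0.0], [0.0, 0.0, -0.367]]
[[-11.0, -60.0, -0.0], [0.0, 0.0, -0.419]]
[[-14.0, -67.0, -0.0], [0.0, 0.0, -0.471]]
[[-18.0, -74.0, -0.0], [0.0, 0.0, -0.524]]
```

Works well with low force; continuing.

Request:
jog_arm --rows '[[[0, -8, 0], [0, 0, -0.052]], [[0, -15, 0], [0, 0, -0.105]], [[-1, -23, 0], [0, 0, -0.157]], [[-2, -31, 0], [0, 0, -0.209]], [[-4, -38, 0], [0, 0, -0.262]], [[-6, -46, 0], [0, 0, -0.314]], [[-8, -53, 0], [0, 0, -0.367]], [[-11, -60, 0], [0, 0, -0.419]], [[-14, -67, 0], [0, 0, -0.471]], [[-18, -74, 0], [0, 0, -0.524]]]'

```text
time: 7.0
tool_pos: [400.9, 306.1, 65.6]
tcp_rot: [-180.0, 0.2, 167.0]
ft_force: [9.3, -4.1, -4.5]
finger_gap: 17.5
grip_force: 21.3
```

```bash
python3 arc.py 3 6 9 12 15 18 21 24 27 30 31 32
```

```text
[400.93836851 306.08767546  65.60784592] 146.3306260220503 166.1262349466712 166.9749095951499
[ 9.3 -4.1 -4.5] 21.2918820977211 17.45385084510951
[[2.0, -8.0, -0.0], [0.0, 0.0, -0.052]]
[[1.0, -15.0, -0.0], [-0.0, 0.0, -0.105]]
[[0.0, -23.0, -0.0], [0.0, 0.0, -0.157]]
[[-1.0, -31.0, -0.0], [0.0, 0.0, -0.209]]
[[-3.0, -38.0, -0.0], [0.0, 0.0, -0.262]]
[[-5.0, -46.0, -0.0], [0.0, 0.0, -0.314]]
[[-7.0, -53.0, -0.0], [-0.0, 0.0, -0.367]]
[[-10.0, -60.0, -0.0], [0.0, 0.0, -0.419]]
[[-13.0, -67.0, -0.0], [0.0, 0.0, -0.471]]
[[-17.0, -74.0, -0.0], [0.0, 0.0, -0.524]]
[[-18.0, -77.0, -0.0], [0.0, 0.0, -0.541]]
[[-20.0, -79.0, -0.0], [0.0, 0.0, -0.559]]
```

Request:
jog_arm --rows '[[[0, -8, 0], [0, 0, -0.052]], [[0, -15, 0], [0, 0, -0.105]], [[-1, -23, 0], [0, 0, -0.157]], [[-3, -31, 0], [0, 0, -0.209]], [[-5, -38, 0], [0, 0, -0.262]], [[-7, -46, 0], [0, 0, -0.314]], [[-9, -53, 0], [0, 0, -0.367]], [[-12, -60, 0], [0, 0, -0.419]], [[-15, -67, 0], [0, 0, -0.471]], [[-19, -76, 0], [0, 0, -0.535]]]'

```text
time: 8.0
tool_pos: [403.2, 229.2, 65.7]
tcp_rot: [-180.0, 0.3, -162.4]
ft_force: [19.8, 6.5, -16.9]
finger_gap: 17.7
grip_force: 20.2
```

Request:
jog_arm --rows '[[[0, 0, 0], [0, 0, 0]], [[0, 0, 0], [0, 0, 0]], [[0, 0, 0], [0, 0, 0]], [[0, 0, 0], [0, 0, 0]]]' --grip 45

```text
time: 8.4
tool_pos: [400.4, 229.2, 65.4]
tcp_rot: [180.0, -0.0, -162.5]
ft_force: [0.4, 0.2, 0.6]
finger_gap: 44.6
grip_force: 0.0
```

Request:
jog_arm --rows '[[[0, 0, -15], [0, 0, 0]], [[0, 0, -40], [0, 0, 0]], [[0, 0, -70], [0, 0, 0]], [[0, 0, -100], [0, 0, 0]], [[-30, 0, -120], [0, 0, 0]], [[-60, 0, -130], [0, 0, 0]], [[-60, 0, -130], [0, 0, 0]]]' --grip 85

```text
time: 9.1
tool_pos: [460.9, 248.2, 197.2]
tcp_rot: [180.0, 0.2, -162.5]
ft_force: [-0.8, -0.0, 0.1]
finger_gap: 84.8
grip_force: 0.0
```

```bash
python3 - <<'E'
from h import *
im2,d2,X2,_,_=snap('top'); b=cv2.resize(im2[120:300,110:430],None,fx=2,fy=2);cv2.imwrite('pics/t2.png',b); np.save('topX.npy',X2); cv2.imwrite('pics/top.png',im2)
v,u=np.mgrid[:384,:512]
for (Xx) in (X2,):
    m=(Xx[...,2]>115)&(Xx[...,2]<145)&((u-202)**2+(v-212)**2<65**2)
    n,l,st,c=cv2.connectedComponentsWithStats(m.astype(np.uint8))
    for i in range(1,n):
        if st[i,4]>20: q=np.nanmedian(Xx[l==i],0); w=q[:2]-C; print(st[i,4],q.round(),np.degrees(np.arctan2(w[1],w[0])).round(1),np.hypot(*w).round())
hsv=cv2.cvtColor(im2,cv2.COLOR_BGR2HSV)
ml=(hsv[...,0]>22)&(hsv[...,0]<34)&(hsv[...,1]>220)&(hsv[...,2]>150)&(u>195)&(u<255)&(v>200)&(v<260)&(X2[...,2]>55)&(X2[...,2]<110)
n,l,st,c=cv2.connectedComponentsWithStats(ml.astype(np.uint8)); i=1+st[1:,4].argmax()
print(st[i],cv2.minAreaRect(X2[l==i][:,:2].astype(np.float32)),np.nanmax(X2[l==i],0))
s=r.sense();print(s['tool_pos'],s['tcp_rot'],s['time'])
E
```

```text
43 [682. 319. 135.] 19.0 147.0
40 [591. 132. 135.] -71.0 147.0
23 [403. 226. 138.] -162.1 147.0
[226 221  12  10  96] ((513.5433349609375, 180.5711669921875), (28.51361656188965, 31.23875617980957), 10.098176002502441) [528.81981282 198.44830399 101.04793463]
[458.956798   247.62011862 195.88314895] [ 1.79993832e+02  4.27527431e-02 -1.62466939e+02] 9.15
```

View pics/t2.png

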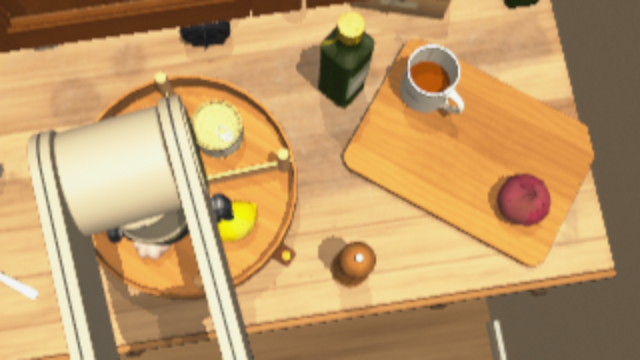

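The lemon (crop 240,220) is now at the front over the tongue; tray rotated 91°. Board free in the middle around crop (445,165). Going above the lemon for a close look.

```bash
python3 - <<'E'
from h import *
X=np.load('topX.npy')
for a,b in [(345,158),(408,44),(590,155),(540,262),(440,165),(455,165),(470,155)]: print((a,b),X[120+b//2,110+a//2].round())
rows([(500,187,170,129)])
E
```

```text
(345, 158) [622.  42.  20.]
(408, 44) [817. -41.  24.]
(590, 155) [ 669. -332.   24.]
(540, 262) [ 496. -264.   22.]
(440, 165) [ 628. -105.   24.]
(455, 165) [ 631. -127.   19.]
(470, 155) [ 650. -151.   18.]
[[-21.0, -70.0, 26.0], [0.0, -0.0, 1.196]]
```

Request:
jog_arm --rows '[[[-2, -7, 3], [0, 0, 0.12]], [[-4, -14, 6], [0, 0, 0.26]], [[-7, -22, 9], [0, 0, 0.4]], [[-9, -31, 12], [0, 0, 0.54]], [[-12, -40, 15], [0, 0, 0.68]], [[-15, -50, 18], [0, 0, 0.82]], [[-18, -59, 21], [0, 0, 0.96]], [[-20, -66, 24], [0, 0, 1.08]], [[-21, -70, 26], [0, 0, 1.196]], [[-21, -70, 26], [0, 0, 1.196]]]' --grip 75

```text
time: 10.15
tool_pos: [497.7, 186.1, 168.3]
tcp_rot: [-179.9, -0.0, 128.9]
ft_force: [-0.4, -0.6, -0.0]
finger_gap: 75.0
grip_force: 0.0
```

```bash
python3 - <<'E'
from h import *
im,d,X,P,p=snap('wrist'); cv2.imwrite('pics/w4.png',im)
hsv=cv2.cvtColor(im,cv2.COLOR_BGR2HSV)
m=((hsv[...,0]>22)&(hsv[...,0]<34)&(hsv[...,1]>200)&(X[...,2]>55)&(X[...,2]<110)).astype(np.uint8)
n,l,st,c=cv2.connectedComponentsWithStats(m); i=1+st[1:,4].argmax(); q=X[l==i]
print(st[i],c[i],cv2.minAreaRect(q[:,:2].astype(np.float32)),q.max(0),q.min(0))
s=r.sense();print(s['tool_pos'],s['tcp_rot'],s['time'])
E
```

```text
[ 240  149   51   71 2347] [266.50873455 182.05027695] ((502.4794921875, 197.53982543945312), (47.345375061035156, 73.31161499023438), 56.98706817626953) [529.42572619 224.51911845  98.43784087] [469.78206467 165.1720544   70.66805673]
[497.88748243 186.46804663 168.67755155] [-1.79919471e+02 -4.44494077e-02  1.29143145e+02] 10.2
```

View pics/w4.png

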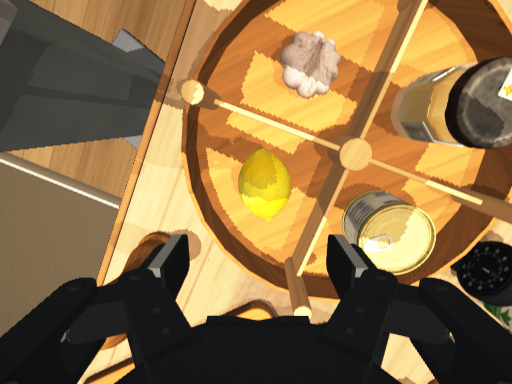

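Lemon at (266,182), long axis nearly vertical in the picture; jar and tin fine. I'll refine its axis by ray-casting the outline.

```bash
cat > lem.py <<'E'
from h import *
im,d,X,P,p=snap('wrist')
hsv=cv2.cvtColor(im,cv2.COLOR_BGR2HSV)
m=((hsv[...,0]>22)&(hsv[...,0]<34)&(hsv[...,1]>170)&(X[...,2]>50)&(X[...,2]<110)).astype(np.uint8)
n,l,st,c=cv2.connectedComponentsWithStats(m); i=1+st[1:,4].argmax()
k=max(cv2.findContours((l==i).astype(np.uint8),0,1)[0],key=len)[:,0].astype(float)
D=np.c_[(k[:,0]-p['cx'])/p['fx'],(k[:,1]-p['cy'])/p['fy'],np.ones(len(k))]@P[:3,:3].T
Q=P[:3,3]+D*((72-P[2,3])/D[:,2])[:,None]
print(cv2.fitEllipse(Q[:,:2].astype(np.float32)))
E
python3 lem.py; python3 -c "
from h import *
rows([(503,195,30,129),(503,195,30,136)])"
```

```text
((500.8231506347656, 193.82371520996094), (52.427154541015625, 70.82603454589844), 43.26424026489258)
[[3.0, 9.0, 139.0], [0.0, -0.0, 0.004]]
[[3.0, 9.0, 139.0], [-0.0, 0.0, -0.118]]
```

Request:
jog_arm --rows '[[[1, 3, 10], [0, 0, -0.03]], [[3, 6, 30], [0, 0, -0.068]], [[3, 8, 55], [0, 0, -0.068]], [[3, 8, 80], [0, 0, -0.068]], [[3, 8, 95], [0, 0, -0.068]], [[3, 8, 100], [0, 0, -0.068]], [[3, 8, 100], [0, 0, -0.068]]]'

```text
time: 10.95
tool_pos: [502.7, 194.0, 68.8]
tcp_rot: [-179.9, -0.0, 133.0]
ft_force: [-0.2, -0.4, -1.1]
finger_gap: 75.2
grip_force: 0.0
```

```bash
python3 tip.py | egrep ' -(3|4)[0-9]\.\]|\[' | head -40; python3 lem.py; python3 -c "
from h import *
im,d,X,P,p=snap('wrist'); cv2.imwrite('pics/w5.png',im)"
```

```text
[503.5 194.2  69.9] [-0.9  0.3  0.6] 75.44211371156925
196 325 [  13.  -18. -110.]
202 323 [  12.  -16. -108.]
208 315 [  12.  -15. -105.]
214 315 [  12.  -13. -104.]
220 315 [  11.  -12. -104.]
226 315 [  12.  -10. -105.]
232 315 [  12.   -8. -105.]
238 213 [ 16. -12. -23.]
244 206 [ 20.  -8. -22.]
250 201 [ 23.  -5. -22.]
256 202 [ 23.  -1. -22.]
262 205 [ 21.   2. -22.]
268 207 [ 20.   6. -22.]
274 214 [ 16.  10. -24.]
280 316 [  12.    7. -105.]
286 315 [  11.    9. -104.]
292 315 [  11.   11. -104.]
298 315 [  12.   12. -105.]
304 315 [  12.   14. -105.]
310 323 [  12.   15. -108.]
316 324 [  12.   17. -108.]
322 326 [  11.   19. -108.]
328 235 [ 11.  37. -42.]
((501.0543212890625, 193.47975158691406), (53.291656494140625, 72.54383850097656), 41.4511604309082)
```

View pics/w5.png

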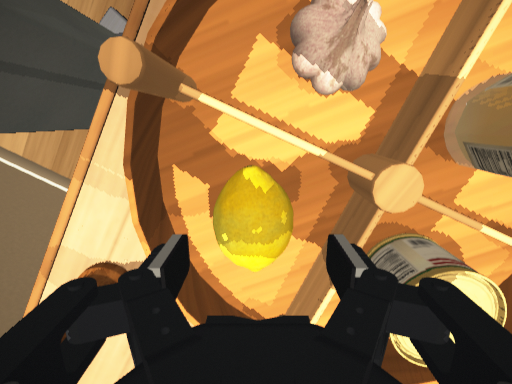

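Lemon sits centred between the fingers at (253,218), with clearance to dividers. Descend and grip.

Request:
jog_arm --rows '[[[0, -1, 10], [0, 0, 0]], [[0, -1, 22], [0, 0, 0]], [[0, -1, 34], [0, 0, 0]], [[0, -1, 45], [0, 0, 0]], [[0, -1, 52], [0, 0, 0]], [[0, -1, 55], [0, 0, 0]], [[0, -1, 55], [0, 0, 0]]]'

```text
time: 11.8
tool_pos: [502.1, 193.2, 13.7]
tcp_rot: [-179.9, -0.0, 132.9]
ft_force: [0.3, -0.4, 0.2]
finger_gap: 74.8
grip_force: 0.0
```

Request:
jog_arm --rows '[[[0, 0, 0], [0, 0, 0]], [[0, 0, 0], [0, 0, 0]], [[0, 0, 0], [0, 0, 0]], [[0, 0, 0], [0, 0, 0]], [[0, 0, 0], [0, 0, 0]], [[0, 0, 0], [0, 0, 0]]]' --grip 40 --force 30

```text
time: 12.4
tool_pos: [503.3, 193.3, 15.4]
tcp_rot: [179.9, 0.1, 132.9]
ft_force: [-2.2, -2.0, 5.6]
finger_gap: 52.8
grip_force: 32.0
```

Gripped at 52.8 mm. Lifting straight up.

Request:
jog_arm --rows '[[[0, 0, -6], [0, 0, 0]], [[0, 0, -16], [0, 0, 0]], [[0, 0, -30], [0, 0, 0]], [[0, 0, -48], [0, 0, 0]], [[0, 0, -68], [0, 0, 0]], [[0, 0, -90], [0, 0, 0]], [[0, 0, -110], [0, 0, 0]], [[0, 0, -128], [0, 0, 0]], [[0, 0, -140], [0, 0, 0]], [[0, 0, -140], [0, 0, 0]]]'

```text
time: 13.4
tool_pos: [504.0, 193.8, 157.4]
tcp_rot: [179.8, 0.1, 132.9]
ft_force: [1.0, 0.3, -1.1]
finger_gap: 52.7
grip_force: 31.7
```

```bash
python3 - <<'E'
from h import *
s=r.sense();print(s)
# path: swing over between mill and bottle, TCP z 190
rows([(540,60,190,115),(615,-95,190,105)])
im,d,X,P,p=snap('top'); 
hsv=cv2.cvtColor(im,cv2.COLOR_BGR2HSV)
for nm,z,c in(('onion',60,(372,219)),):
    pass
b=cv2.resize(im[120:300,110:430],None,fx=2,fy=2);cv2.imwrite('pics/t3.png',b)
E
```

```text
{'time': 13.4, 'joint_pos': array([ 1.55880707e+01, -8.01249469e-01,  9.81751887e+01,  2.44489880e-03,
        8.23640706e+01, -2.73302742e+01]), 'qd': array([-0.06307797,  1.56509002,  2.31559495, -0.04017232, -1.70898599,
        0.01979139]), 'joint_efforts': array([ 3.72739602e-02, -4.89190972e+01, -4.94206882e+01,  7.98100045e-04,
        5.51291741e-01, -8.70166036e-05]), 'tool_pos': array([504.03847244, 193.78953745, 157.35166049]), 'tcp_rot': array([1.79766141e+02, 1.18130269e-01, 1.32917784e+02]), 'ft_force': array([ 0.99812401,  0.31003163, -1.06294001]), 'wrist_torque': array([-0.01253738,  0.04975368,  0.00906675]), 'grip_force': 31.675683734938502, 'finger_gap': 52.687276234946474}
[[-122.0, -65.0, -33.0], [0.0, -0.0, 0.313]]
[[-287.0, -115.0, -33.0], [0.0, -0.0, 0.487]]
```

View pics/t3.png

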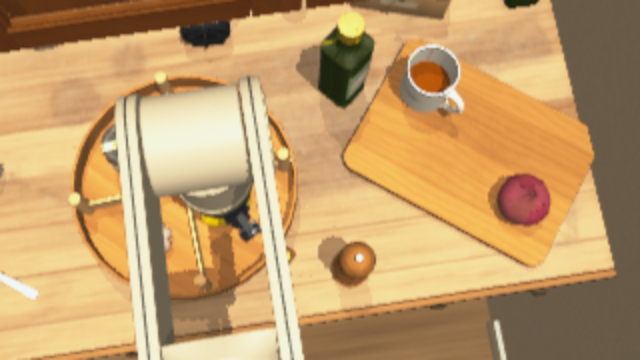

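Lemon is held, tray unmoved, and mug handle points toward the board's middle (crop 460,105). I'll place at about (612,-95) with fingers across the handle direction (yaw 168).

```bash
python3 -c "
from h import *
rows([(504+108*t,194-289*t,165,133+35*t) for t in (.05,.15,.27,.4,.53,.66,.78,.9,.97,1)])"
```

```text
[[-14.0, -5.0, -9.0], [0.0, 0.0, -0.032]]
[[-43.0, -17.0, -9.0], [0.0, 0.0, -0.093]]
[[-77.0, -31.0, -9.0], [-0.0, 0.0, -0.166]]
[[-114.0, -46.0, -9.0], [-0.0, 0.0, -0.246]]
[[-151.0, -62.0, -9.0], [0.0, 0.0, -0.325]]
[[-188.0, -77.0, -9.0], [-0.0, 0.0, -0.405]]
[[-223.0, -91.0, -9.0], [-0.0, 0.0, -0.478]]
[[-257.0, -105.0, -9.0], [-0.0, 0.0, -0.551]]
[[-277.0, -113.0, -9.0], [0.0, 0.0, -0.594]]
[[-285.0, -117.0, -9.0], [-0.0, 0.0, -0.612]]
```

Request:
jog_arm --rows '[[[-14, -5, -4], [0, 0, -0.032]], [[-43, -17, -9], [0, 0, -0.093]], [[-77, -31, -9], [0, 0, -0.166]], [[-114, -46, -9], [0, 0, -0.246]], [[-151, -62, -9], [0, 0, -0.325]], [[-188, -77, -9], [0, 0, -0.405]], [[-223, -91, -9], [0, 0, -0.478]], [[-257, -105, -9], [0, 0, -0.551]], [[-277, -113, -9], [0, 0, -0.594]], [[-285, -117, -9], [0, 0, -0.612]]]'

```text
time: 14.45
tool_pos: [610.4, -97.5, 161.4]
tcp_rot: [-180.0, -0.1, 167.9]
ft_force: [-1.0, 0.4, -0.6]
finger_gap: 53.1
grip_force: 31.7
```

```bash
python3 - <<'E'
from h import *
im,d,X,P,p=snap('wrist'); cv2.imwrite('pics/w6.png',im); s=r.sense(); print(s['tool_pos'],s['tcp_rot'],s['finger_gap'],s['time'])
rows([(612,-95,-4,168)])
T0=R.from_euler('xyz',s['tcp_rot'],degrees=True)
Y=T0.inv().apply((X-s['tool_pos']).reshape(-1,3)).reshape(X.shape)
hsv=cv2.cvtColor(im,cv2.COLOR_BGR2HSV)
m=(hsv[...,0]>22)&(hsv[...,0]<34)&(hsv[...,1]>170)&(d<230)&(d>0)
print('lemon tool min/max',np.percentile(Y[m],[2,98],axis=0).round())
E
```

```text
[610.37785952 -97.82429625 161.36991812] [-1.79957473e+02 -1.41874070e-01  1.67954825e+02] 53.02029361794184 14.5
[[-1.0, 3.0, 165.0], [-0.0, 0.0, -0.001]]
lemon tool min/max [[-10. -22. -82.]
 [ 37.  24. -58.]]
```

View pics/w6.png

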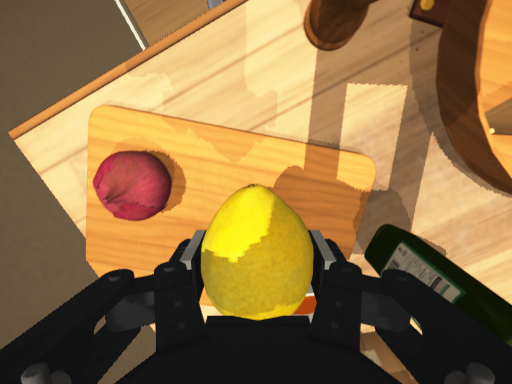

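The lemon (257,255) is held over the board, onion at (133,185) and bottle at (440,270) clear. Descending.

Request:
jog_arm --rows '[[[-1, 1, 15], [0, 0, 0]], [[-1, 2, 38], [0, 0, 0]], [[-1, 3, 63], [0, 0, 0]], [[-1, 3, 88], [0, 0, 0]], [[-1, 3, 110], [0, 0, 0]], [[-1, 3, 129], [0, 0, 0]], [[-1, 3, 143], [0, 0, 0]], [[-1, 3, 152], [0, 0, 0]], [[-1, 3, 158], [0, 0, 0]], [[-1, 3, 158], [0, 0, 0]]]'

```text
time: 15.5
tool_pos: [612.1, -92.0, 4.7]
tcp_rot: [180.0, -0.1, 168.0]
ft_force: [0.3, 0.2, -1.2]
finger_gap: 53.5
grip_force: 31.7
```

Request:
jog_arm --rows '[[[0, 0, 1], [0, 0, 0]], [[0, 0, 2], [0, 0, 0]], [[0, 0, 3], [0, 0, 0]], [[0, 0, 4], [0, 0, 0]], [[0, 0, 4], [0, 0, 0]]]'

```text
time: 16.0
tool_pos: [612.5, -92.4, 1.4]
tcp_rot: [-180.0, 0.0, 168.0]
ft_force: [-0.1, -0.4, -0.4]
finger_gap: 53.0
grip_force: 31.7
```

Request:
jog_arm --rows '[[[0, 0, 1], [0, 0, 0]], [[0, 0, 2], [0, 0, 0]], [[0, 0, 3], [0, 0, 0]], [[0, 0, 4], [0, 0, 0]], [[0, 0, 5], [0, 0, 0]], [[0, 0, 5], [0, 0, 0]]]'

```text
time: 16.6
tool_pos: [612.3, -92.3, -3.9]
tcp_rot: [180.0, -0.0, 168.0]
ft_force: [-1.2, 0.7, -1.4]
finger_gap: 53.0
grip_force: 31.7
```

Request:
jog_arm --rows '[[[0, 0, 1], [0, 0, 0]], [[0, 0, 2], [0, 0, 0]], [[0, 0, 2], [0, 0, 0]]]'

```text
time: 16.9
tool_pos: [612.7, -92.4, -5.5]
tcp_rot: [-180.0, 0.0, 168.0]
ft_force: [0.7, -0.6, 0.1]
finger_gap: 53.2
grip_force: 31.8
```

Request:
jog_arm --rows '[[[0, 0, 1], [0, 0, 0]], [[0, 0, 2], [0, 0, 0]], [[0, 0, 2], [0, 0, 0]]]'

```text
time: 17.2
tool_pos: [613.0, -92.5, -5.6]
tcp_rot: [-180.0, 0.0, 168.0]
ft_force: [-8.8, 1.2, 14.5]
finger_gap: 53.0
grip_force: 32.8
```

```bash
python3 -c "
from h import *
for i in range(4):
  im,d,X,P,p=snap('wrist'); s=r.sense(); print(s['ft_force'].round(1),s['tool_pos'].round(1))"
```

```text
[-7.9  0.6 14. ] [613.  -92.5  -5.6]
[-7.7  0.7 14.8] [613.  -92.5  -5.6]
[-7.   0.9 14.3] [613.  -92.5  -5.6]
[-7.6  0.8 14.5] [613.  -92.5  -5.6]
```

Contact made. Ease off 1 mm and open slowly.

Request:
jog_arm --rows '[[[0, 0, -1], [0, 0, 0]], [[0, 0, -1], [0, 0, 0]]]' --force 20

```text
time: 17.6
tool_pos: [612.8, -92.5, -5.6]
tcp_rot: [-180.0, 0.0, 168.0]
ft_force: [-4.6, 0.2, 8.0]
finger_gap: 52.7
grip_force: 32.4
```

Request:
jog_arm --rows '[[[0, 0, 0], [0, 0, 0]], [[0, 0, 0], [0, 0, 0]], [[0, 0, 0], [0, 0, 0]]]' --grip 56

```text
time: 17.9
tool_pos: [612.4, -92.3, -6.9]
tcp_rot: [180.0, -0.0, 168.0]
ft_force: [0.8, -0.4, -0.4]
finger_gap: 56.3
grip_force: 0.0
```

Request:
jog_arm --rows '[[[0, 0, 0], [0, 0, 0]], [[0, 0, 0], [0, 0, 0]], [[0, 0, 0], [0, 0, 0]], [[0, 0, 0], [0, 0, 0]]]' --grip 72

```text
time: 18.3
tool_pos: [612.5, -92.4, -6.6]
tcp_rot: [-180.0, -0.0, 168.0]
ft_force: [-0.4, 0.4, -0.3]
finger_gap: 71.8
grip_force: 0.0
```

Request:
jog_arm --rows '[[[0, 0, -5], [0, 0, 0]], [[0, 0, -15], [0, 0, 0]], [[0, 0, -30], [0, 0, 0]], [[0, 0, -50], [0, 0, 0]], [[0, 0, -75], [0, 0, 0]], [[0, 0, -100], [0, 0, 0]], [[0, 0, -130], [0, 0, 0]], [[0, 0, -155], [0, 0, 0]], [[0, 0, -170], [0, 0, 0]], [[0, 0, -170], [0, 0, 0]]]'

```text
time: 19.3
tool_pos: [614.5, -92.8, 167.6]
tcp_rot: [-180.0, 0.4, 168.0]
ft_force: [-0.2, -0.4, -0.1]
finger_gap: 71.7
grip_force: 0.0
```

```bash
sed 's/print(cv2/print(X[l==i].max(0),cv2/; s/(72-P/(50-P/; s/>50)/>25)/' lem.py > lem2.py; python3 lem2.py; python3 lem2.py; python3 - <<'E'
from h import *
im,d,X,P,p=snap('side'); im2,_,X2,_,_=snap('top')
cv2.imwrite('pics/end.png',np.vstack([cv2.resize(im[100:330,150:400],(500,300)),cv2.resize(im2[120:300,110:430],(500,281))]))
v,u=np.mgrid[:384,:512]
m=(X2[...,2]>115)&(X2[...,2]<145)&((u-202)**2+(v-212)**2<65**2)
n,l,st,c=cv2.connectedComponentsWithStats(m.astype(np.uint8))
for i in range(1,n):
    if 20<st[i,4]<80: w=np.nanmedian(X2[l==i],0)[:2]-C; print(np.degrees(np.arctan2(w[1],w[0])).round(1),np.hypot(*w).round())
E
```

```text
[646.92816574 -64.27127395  77.55127421] ((610.8505249023438, -91.5564956665039), (52.58598327636719, 70.95442199707031), 79.70825958251953)
[646.57438739 -64.13932827  78.02178016] ((610.721923828125, -91.52944946289062), (52.48731994628906, 70.57357788085938), 79.7677230834961)
19.3 148.0
-71.0 147.0
108.9 147.0
-161.2 147.0
```

View pics/end.png

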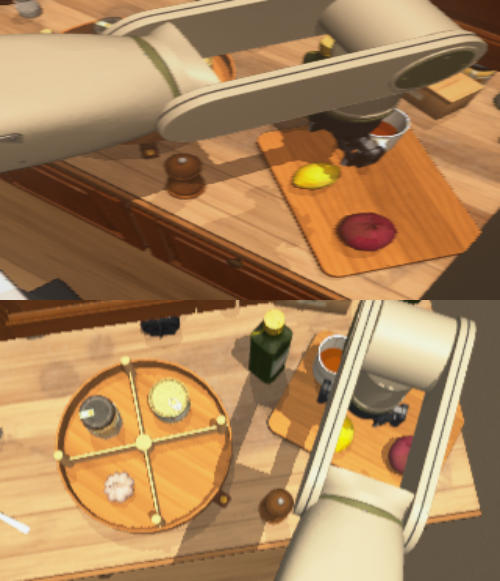

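The lemon (315,177) lies on the board clear of the onion and mug, and its position hasn't changed between readings. The front compartment is empty, the tray is 1° from its stop, and the jar, tin and garlic are in place. Handing in.

```bash
python3 -c "
from bench import r
print(r.hand_in())"
```

```text
the job is handed in; nothing more can be done
None
```

The job is handed in, though no verdict came back: the final camera check showed the lemon at rest on a free spot of the board clear of the onion and mug, the tray about 1° from its click stop with the front compartment empty, and the jar (upright), tin and garlic in the other three.

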